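# Set the crane mast and pick the steel-cored counterweight

## Task

We are building a toy crane: take the dowel out of the dark rack and push it down through the hole in the plywood base until it is fully home, and let it go. Then find which of the two turned weights on the tray has the steel core: lift the dome-topped one a few centimetres clear and set it back upright on the tray, then lift the flat-topped one clear in the same way. Finish holding the heavier one upright and still, centred about four centimetres above the top of the dowel without touching it, with the lighter one left standing on the tray; finish while still holding it, and do not disturb the glue bottle, drill or offcuts.

Things in the scene. Friction and masses are not known exactly. Their poses are not given: they have to be found in the camera images.
- dowel_mid (a point): a plain round beech dowel, 16 mm in diameter and 130 mm long, standing upright in the rack's hole (30 mm deep, 17 mm wide, loose). This point is its centre, 65 mm from either end; z runs along the dowel, upwards. In the rack its foot is 15 mm above the work surface and it sticks out 100 mm above the rack's top. Pushed home in the base its foot stands on the work surface, so its top is then 130 mm above the work surface
- rack: the fixed dark wooden rack block, 70 x 70 mm and 45 mm high, with one hole in the middle of its top, which holds the dowel at first. Origin at the centre of its underside; z up
- base_hole0 (a point): the centre of the mouth of the hole in the crane's base, a fixed plywood block 100 x 90 mm (along x, y) and 36 mm high. The hole is vertical, 18.5 mm wide with a 2 mm bevel, and goes right through to the work surface. This point lies 36 mm above the work surface, level with the block's top
- base: the same plywood base block, fixed. Origin at the centre of its underside; z up
- tray: a low fixed plywood tray, 140 mm (its x) by 290 mm (its y), with a floor 6 mm thick and a rim 10 mm high over the work surface, 6 mm wide. Origin at the centre of its underside. The two weights stand on it about 140 mm apart along its y, either one at either end
- weight_dome_mid (a point): a turned beech cylinder 54 mm in diameter and 62 mm high, standing upright on the tray; its top is rounded to a dome. One of the two weights has a steel core shut inside (about 0.38 kg in all), the other a wooden core (about 0.15 kg); which is which changes and cannot be seen, only felt by lifting. The wall is straight up to 46 mm, so grip it across the diameter at mid-height. This point is its centre, 31 mm above its underside; z points up
- weight_flat_mid (a point): a turned beech cylinder 54 mm in diameter and 62 mm high, standing upright on the tray; its top is flat with a sharp edge. One of the two weights has a steel core shut inside (about 0.38 kg in all), the other a wooden core (about 0.15 kg); which is which changes and cannot be seen, only felt by lifting. The wall is straight up to 46 mm, so grip it across the diameter at mid-height. This point is its centre, 31 mm above its underside; z points up
- glue: bystander: white glue bottle with a black cap, 68 mm in diameter, 190 mm high; origin at the centre of its underside
- drill: bystander: black cordless drill lying on its side, about 215 mm long and 60 mm high, its handle reaching 170 mm to its -y; origin on the surface under its barrel
- offcuts: bystander: a flat stack of plywood and slat offcuts, 100 x 160 mm, 24 mm high; origin at the centre of its underside
There are look-alikes about, which are no part of the job. What is shaped like the base but pink, red or yellow is not meant.

How it is judged:
By the outcome, as a careful person would: the job done as asked, in the order asked, and still so for the second after the job is handed in, while the arm keeps its last pose, push and grip.
It also fails if it takes over 72 s, if anything falls off the work surface, if the arm or the gripper's body presses on something with over 40 N, if the wrist force passes 120 N, or if a joint passes its speed limit or range.

## Robot

A 6-joint arm with a two-finger parallel gripper is mounted at the origin on the work surface. World frame = base frame: x ahead of the robot, y to its left, z up, the work surface at z = 0. Lengths are in m, angles in rad, forces in N, time in s.
With the tool pointing down it reaches from about 0.35 to 0.775 m from the base axis. Payload 5.5 kg.
Tool frame: the origin (TCP) lies midway between the tips of the shut fingers; the grasp point (between the pads) lies 19 mm behind it; z points along the fingers, y is the line along which they close (so a half turn about z gives the same grasp; the last joint's range is limited). The gripper opens to 85 mm and grips with 20 to 120 N. Pads are 22 mm wide; open, the fingers measure 114 mm over their backs; the gripper's body (76 mm by 85 mm) begins 54 mm behind the grasp point. The pads swing forward as they close: fully open they stand 13 mm farther back than shut.
Start: joints at [-1.44, 0.313, 0.046, 1.304, 0, 1.431], TCP at [0.154, -0.554, 0.231] pointing down, gripper open.
Joint ranges: [-2.76, 2.76], [-0.86, 1.69], [-1.03, 1.26], [-2.2, 2.34], [-1.47, 1.5], [-3.14, 3.14]. Speed limits (rad/s): [2.57, 2.57, 3.14, 3.14, 3.14, 3.14].

## Interface

Orientations are given as a unit quaternion [w, x, y, z].
In Python, from workcell import telemetry, imaging, env gives the robot as it stands. The module is installed in compiled form; this text tells all that it offers.
- The arm moves only by the tool step_arm, never from a script. Its argument "moves" is a list of rows, each a list of 3 entries, a list of its own where there are three numbers: the shift along the tool's x, y, z in mm, then the turn, a rotation vector about the tool's x, y, z in rad, then the finger opening in mm, from 0 to 85.4. A call has 1 to 8 rows; each row is the pose to reach, as a shift and turn from the pose commanded when the call began, along the tool's axes at that moment; what a row does not reach only later rows make up. A row lasts 1/12 s, in which the tool goes at most 41.7 mm and 7.16 degrees, less where a joint would pass 70% of its speed; a pose out of reach is approached as far as the arm can. A call with a gripper value outside its range is refused whole. The fingers move at their own pace and stop on an object; "grip_force" is the grip in N (left out, the last holds). Time passes only in rows, so rows that repeat a pose let the fingers close. It gives the time, the measured TCP pose, the force, the opening and the grip force at its end, in the units of the state.
- telemetry.get_state(): the state, without advancing time (a new reading comes with each control period).
- imaging.read_camera(name): name is "side" or "top"; returns the picture (480x640x3 uint8, red, green, blue); there is no depth.
- imaging.camera_params(name): a dict with "camera_matrix" (3x3 intrinsics, pixels), "pose" (4x4, takes a point from camera to world coordinates). Camera axes: x right, y up, looking along -z (the intrinsics and any distortion apply to the point x, -y, -z); pixel columns grow to the right and rows downward; lengths in m; the calibration is good to about 2 mm. A picture is of the moment at which its call begins. camera_params takes no time and is no camera call.
- env.hand_in(): hands the job in; it is judged then, once.
The state is a dict: "clock": time; "joint_pos": joint angles; "qvel": joint speeds; "tau": joint torques, N m; "tcp_pos": TCP position; "orientation": TCP orientation; "wrist_force": force on the tool from outside, world axes, zero at the start; "ft_torque": the same for the moment, N m; "finger_gap": finger opening in m; "grip_force": force on a finger pad.
Only numpy, scipy, OpenCV 4.12 (cv2) and the standard library are available. Lean on these libraries where they do the work, as an engineer would, in place of code of your own. Each camera call takes 0.05 s, during which the arm holds its last target. There are 200 camera calls.

## Working session

There is one attempt and no reset: what is moved stays moved. The work goes in short steps, Python scripts to look and compute and a tool call to move; the robot and the scene stay as the last step left them, time stands still between calls to the robot, and variables do not carry over. Pictures are saved under pics/ and viewed, at most 10 in all, crops included, and the job is handed in when it is done.

Besides the shell and the picture viewer there is one more tool, called after ">>>" by a JSON object that holds its "method" and its "body". step_arm: Moves the arm, as the interface text tells. Its arguments: {"type":"object","properties":{"moves":{"type":"array"},"grip_force":{"type":"number"}},"required":["moves"]}

```bash
mkdir -p pics
python3 - <<'E'
from workcell import telemetry, imaging, env
import cv2, numpy as np
np.set_printoptions(precision=4,suppress=True)
for n in ("top","side"):
    im=imaging.read_camera(n); cv2.imwrite(f"pics/{n}0.png",im[:,:,::-1])
    p=imaging.camera_params(n); print(n,{k:np.array(v) if k!='x' else v for k,v in p.items()})
s=telemetry.get_state()
for k,v in s.items(): print(k,np.array(v))
E
```

```text
top {'camera_matrix': array([[602.0665,   0.    , 309.7905],
       [  0.    , 602.0665, 242.1469],
       [  0.    ,   0.    ,   1.    ]]), 'pose': array([[-0.0274,  0.9952, -0.0943,  0.425 ],
       [-0.9996, -0.0276, -0.001 ,  0.0433],
       [-0.0036,  0.0942,  0.9955,  1.526 ],
       [ 0.    ,  0.    ,  0.    ,  1.    ]])}
side {'camera_matrix': array([[436.4203,   0.    , 318.8741],
       [  0.    , 436.4203, 241.287 ],
       [  0.    ,   0.    ,   1.    ]]), 'pose': array([[-0.9922,  0.0556, -0.1115,  0.4639],
       [-0.1243, -0.5065,  0.8533,  0.813 ],
       [-0.0091,  0.8605,  0.5094,  0.5154],
       [ 0.    ,  0.    ,  0.    ,  1.    ]])}
clock 0.1
joint_pos [-1.4396  0.314   0.0451  1.3036 -0.      1.4312]
qvel [-0.0001 -0.0023  0.0017 -0.0012 -0.0008 -0.0006]
tau [  0.0031 -48.1722  29.9245   0.0126  -0.0001   0.    ]
tcp_pos [ 0.1537 -0.5536  0.2305]
orientation [-0.0008  0.9908  0.135  -0.    ]
wrist_force [0.6672 0.1795 0.101 ]
ft_torque [ 0.047  -0.0072 -0.0136]
grip_force 0.0
finger_gap 0.08532009409344285
```

View pics/top0.png

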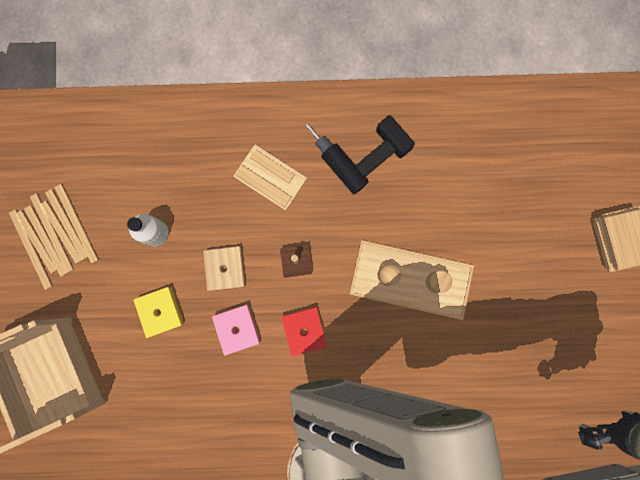

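View pics/side0.png

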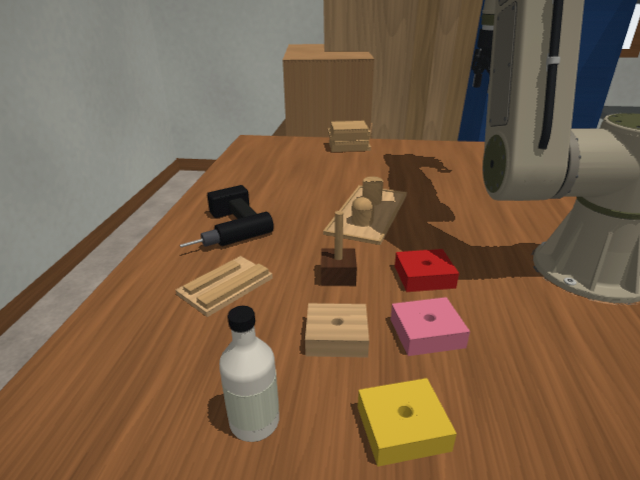

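Top view: the candidate bases are plywood (224,268), yellow (158,312), pink (236,329) and red (304,331). Only the uncoloured plywood one fits. The rack with the dowel is at (297,259) and the tray at (412,279). One weight is at (388,274) and the other at (439,281). In the side view the nearer one (362,210) looks domed and the farther one (372,190) looks flat. I'll confirm this in one enlarged crop.

```bash
cat > h.py <<'E'
import numpy as np, cv2
from workcell import telemetry, imaging, env
np.set_printoptions(precision=4,suppress=True)
P={n:imaging.camera_params(n) for n in("top","side")}
def ray(n,uv):
    K=np.array(P[n]["camera_matrix"]);T=np.array(P[n]["pose"])
    d=np.linalg.inv(K)@[uv[0],uv[1],1]; d=T[:3,:3]@(d*[1,-1,-1]); return T[:3,3],d
def plane(n,uv,z):
    o,d=ray(n,uv); return o+d*(z-o[2])/d[2]
def proj(n,p):
    K=np.array(P[n]["camera_matrix"]);T=np.array(P[n]["pose"])
    c=T[:3,:3].T@(np.array(p)-T[:3,3])*[1,-1,-1]; c=K@c; return c[:2]/c[2]
E
python3 - <<'E'
from h import *
t=cv2.imread("pics/top0.png");s=cv2.imread("pics/side0.png")
a=cv2.resize(t[230:330,195:485],(800,276),interpolation=cv2.INTER_CUBIC)
b=cv2.resize(s[170:360,290:480],(320,320),interpolation=cv2.INTER_CUBIC)
c=cv2.resize(s[170:250,310:430],(480,320),interpolation=cv2.INTER_CUBIC)
cv2.imwrite("pics/crop1.png",np.vstack([a,np.hstack([b,c])]))
print("hole",plane("top",(223,268.5),.036),plane("side",(337.5,322),.036))
print("dome",plane("top",(388,272),.068)); print("flat",plane("top",(439,281),.068))
print("dowel top",plane("top",(294,258),.145),plane("side",(339,213),.145))
E
```

```text
hole [0.5065 0.2614 0.036 ] [0.5061 0.2648 0.036 ]
dome [ 0.4853 -0.1425  0.068 ]
flat [ 0.4602 -0.2648  0.068 ]
dowel top [0.5202 0.0819 0.145 ] [0.5204 0.0855 0.145 ]
```

View pics/crop1.png

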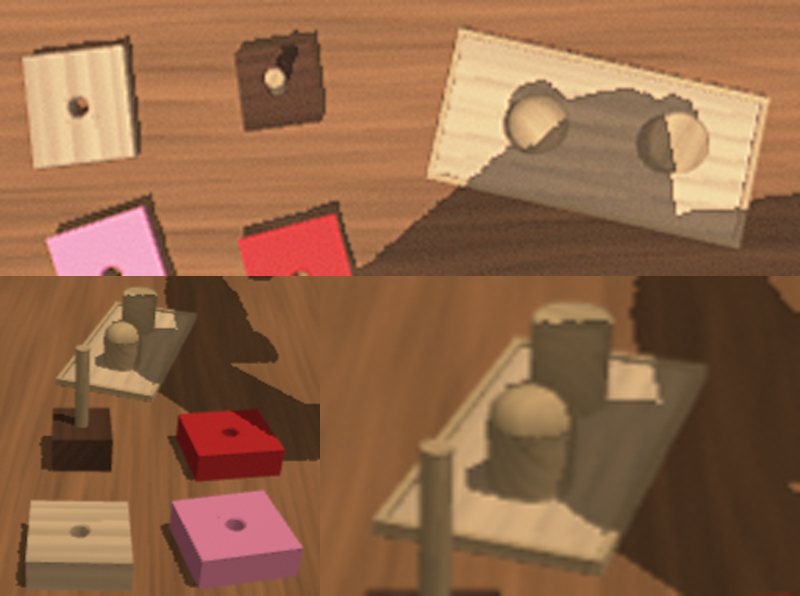

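The crop shows the natural plywood base with its hole at (223.3,268.4). The dark rack's dowel has its top at (294.7,258.3). The domed weight is the +y one, at about (389,274.5), and the flat one is at (440.6,281.3). Next I compute positions and the first move.

```bash
cat >> h.py <<'E'
from scipy.spatial.transform import Rotation as R
def go(x,y,z,psi):
    "shift (mm, tool axes) and z-turn to reach world TCP x,y,z, tool-x yaw psi, tool down"
    s=telemetry.get_state(); q=np.array(s["orientation"]); r=R.from_quat(q,scalar_first=True)
    Rt=R.from_matrix(np.array([[np.cos(psi),np.sin(psi),0],[np.sin(psi),-np.cos(psi),0],[0,0,-1]]).T.T)
    sh=r.inv().apply(np.array([x,y,z])-s["tcp_pos"])*1000
    print("shift",sh,"turn",(r.inv()*Rt).as_rotvec(),"t",s["clock"],"tcp",np.array(s["tcp_pos"]))
E
python3 - <<'E'
from h import *
u=lambda x,y:(x/2.759+195-.2,y/2.76+230-.2)
c=[plane("top",u(*p),.01)[:2] for p in((460,28),(768,97),(740,247),(430,180))]; c=np.array(c)
print("tray c",c.mean(0),"sizes",np.linalg.norm(np.diff(c,axis=0),axis=1))
d=c[0]+c[3]-c[1]-c[2]; psi=np.arctan2(d[1],d[0]); print("tray y yaw",psi)
print("dome",plane("top",u(536,123),.055),"flat",plane("top",u(678,142),.068))
print("rack",plane("top",u(281,83),.045), "dowel",plane("top",u(275,78),.145),"hole",plane("top",u(78,106),.036))
v=lambda x,y:(x/4+310,(y-276)/4+170)
print("side flat",plane("side",v(573,316),.068),"side dowel", plane("side",v(436,447),.145))
go(.520,.084,.23,psi)
E
```

```text
tray c [ 0.4668 -0.2094] sizes [0.2875 0.1388 0.2865]
tray y yaw 1.3261713645979227
dome [ 0.48   -0.1466  0.055 ] flat [ 0.4595 -0.2685  0.068 ]
rack [0.5223 0.0783 0.045 ] dowel [0.5201 0.0808 0.145 ] hole [0.5073 0.2612 0.036 ]
side flat [ 0.251  -0.2875  0.068 ] side dowel [0.3723 0.0686 0.145 ]
shift [ 523.4861 -516.3859    1.4256] turn [-0.0014 -0.001  -1.0554] t 0.1 tcp [ 0.1537 -0.5536  0.2305]
```

>>> {"method": "step_arm", "body": {"moves": [[[523, -516, 0], [0, 0, -1.055], 85], [[523, -516, 0], [0, 0, -1.055], 85], [[523, -516, 0], [0, 0, -1.055], 85], [[523, -516, 0], [0, 0, -1.055], 85], [[523, -516, 0], [0, 0, -1.055], 85], [[523, -516, 0], [0, 0, -1.055], 85], [[523, -516, 0], [0, 0, -1.055], 85], [[523, -516, 0], [0, 0, -1.055], 85]]}}

```text
clock: 0.77
tcp_pos: [0.3201, -0.263, 0.2311]
orientation: [-0.0, 0.803, 0.596, 0.0]
wrist_force: [0.7, -0.0, -0.2]
finger_gap: 0.085
grip_force: 0.0
```

Run:
```python
from h import *
go(.520,.083,.23,1.326)
print("side flat",plane("side",(573/4-80+310,(316-276)/4+170),.068))
```

```text
shift [389.1362  90.8463   1.1412] turn [-0.0001 -0.0001 -0.0497] t 0.7667 tcp [ 0.3201 -0.263   0.2311]
side flat [ 0.4589 -0.266   0.068 ]
```

>>> {"method": "step_arm", "body": {"moves": [[[389, 91, 0], [0, 0, -0.05], 70], [[389, 91, 0], [0, 0, -0.05], 70], [[389, 91, 0], [0, 0, -0.05], 70], [[389, 91, 0], [0, 0, -0.05], 70], [[389, 91, 0], [0, 0, -0.05], 70], [[389, 91, 0], [0, 0, -0.05], 70], [[389, 91, 0], [0, 0, -0.05], 70], [[389, 91, 0], [0, 0, -0.05], 70]]}}

```text
clock: 1.43
tcp_pos: [0.4887, 0.0248, 0.2311]
orientation: [0.0, 0.79, 0.614, -0.0]
wrist_force: [0.8, -0.8, -0.3]
finger_gap: 0.0699
grip_force: 0.0
```

Run:
```python
from h import *
go(.520,.083,.101,1.326)
```

```text
shift [ 64.1598  16.0113 130.0752] turn [-0.0001  0.0002 -0.0048] t 1.4333 tcp [0.4887 0.0248 0.2311]
```

>>> {"method": "step_arm", "body": {"moves": [[[32, 8, 0], [0, 0, 0], 70], [[64, 16, 0], [0, 0, -0.005], 70], [[64, 16, 30], [0, 0, -0.005], 70], [[64, 16, 40], [0, 0, -0.005], 70], [[64, 16, 40], [0, 0, -0.005], 70]]}}

```text
clock: 1.85
tcp_pos: [0.5168, 0.0809, 0.1878]
orientation: [-0.002, 0.788, 0.616, -0.003]
wrist_force: [-0.3, 0.1, 0.3]
finger_gap: 0.0702
grip_force: 0.0
```

Run:
```python
from h import *
go(.520,.083,.101,1.326)
s=telemetry.get_state(); p=np.array(s["tcp_pos"]); print(proj("side",p),proj("side",[.52,.083,.145]))
im=imaging.read_camera("side")[:,:,::-1]
cv2.imwrite("pics/s1.png",cv2.resize(im[110:310,230:470],None,fx=3,fy=3,interpolation=cv2.INTER_CUBIC))
```

```text
shift [ 3.0172  3.2243 86.7574] turn [-0.0072  0.0022  0.0006] t 1.85 tcp [0.5168 0.0809 0.1878]
[341.5354 191.0412] [339.3427 212.4143]
```

View pics/s1.png

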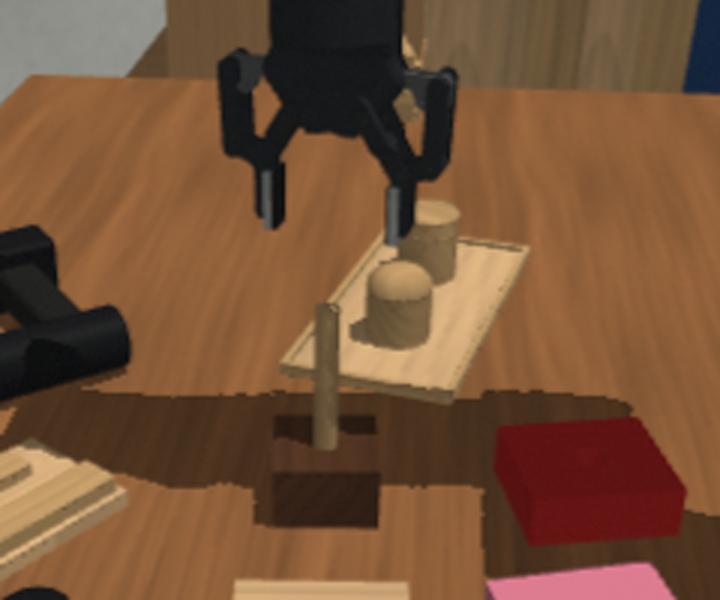

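The finger tips (midpoint about 340,186 in the full image) line up with the dowel top at (339,213), so I descend.

>>> {"method": "step_arm", "body": {"moves": [[[0, 0, 30], [0, 0, 0], 70], [[0, 0, 60], [0, 0, 0], 70], [[0, 0, 80], [0, 0, 0], 70], [[0, 0, 87], [0, 0, 0], 70], [[0, 0, 87], [0, 0, 0], 70], [[0, 0, 87], [0, 0, 0], 70]]}}

```text
clock: 2.4
tcp_pos: [0.5201, 0.0799, 0.1055]
orientation: [0.0, 0.789, 0.615, 0.0]
wrist_force: [-0.6, -0.2, 0.7]
finger_gap: 0.0701
grip_force: 0.0
```

Run:
```python
from h import *
go(.520,.083,.101,1.326); print(telemetry.get_state()["wrist_force"])
```

```text
shift [ 2.9675 -0.8451  4.5254] turn [ 0.001  -0.0001 -0.0015] t 2.4 tcp [0.5201 0.0799 0.1055]
[-0.6362 -0.2336  0.7456]
```

>>> {"method": "step_arm", "body": {"moves": [[[3, 0, 3], [0, 0, 0], 40], [[3, 0, 3], [0, 0, 0], 25], [[3, 0, 3], [0, 0, 0], 12], [[3, 0, 3], [0, 0, 0], 10], [[3, 0, 3], [0, 0, 0], 8], [[3, 0, 3], [0, 0, 0], 8], [[3, 0, 3], [0, 0, 0], 8], [[3, 0, 3], [0, 0, 0], 8]], "grip_force": 60}}

```text
clock: 3.07
tcp_pos: [0.5208, 0.0836, 0.1021]
orientation: [0.0, 0.788, 0.615, 0.001]
wrist_force: [-1.6, 0.5, 5.0]
finger_gap: 0.0145
grip_force: 58.3
```

Run:
```python
from h import *
go(.520,.083,.101,1.326); print(telemetry.get_state()["wrist_force"])
```

```text
shift [-0.8259 -0.6586  1.0794] turn [ 0.0013 -0.0003 -0.0001] t 3.0667 tcp [0.5208 0.0836 0.1021]
[-1.5514  0.4583  5.0064]
```

>>> {"method": "step_arm", "body": {"moves": [[[0, 0, -8], [0, 0, 0], 8], [[0, 0, -20], [0, 0, 0], 8], [[0, 0, -40], [0, 0, 0], 8], [[0, 0, -60], [0, 0, 0], 8], [[0, 0, -70], [0, 0, 0], 8], [[0, 0, -70], [0, 0, 0], 8], [[0, 0, -70], [0, 0, 0], 8]]}}

```text
clock: 3.65
tcp_pos: [0.5206, 0.0835, 0.1714]
orientation: [0.0, 0.788, 0.615, 0.0]
wrist_force: [0.4, 0.1, -0.3]
finger_gap: 0.0142
grip_force: 58.7
```

Run:
```python
from h import *
go(.520-.0137+.0008,.083+.1799+.0006,.172,1.326); print(telemetry.get_state()["wrist_force"],telemetry.get_state()["finger_gap"])
s=imaging.read_camera("side")[:,:,::-1];t=imaging.read_camera("top")[:,:,::-1]
a=cv2.resize(s[120:370,270:430],None,fx=2.4,fy=2.4,interpolation=cv2.INTER_CUBIC)
b=cv2.resize(t[230:310,195:325],None,fx=3.2,fy=3.2,interpolation=cv2.INTER_CUBIC)
c=np.zeros((600,800,3),np.uint8);c[:a.shape[0],:a.shape[1]]=a;c[:b.shape[0],384:384+b.shape[1]]=b
cv2.imwrite("pics/s2.png",c)
```

```text
shift [171.3048 -56.735   -0.6171] turn [ 0.0009 -0.0001 -0.0002] t 3.65 tcp [0.5206 0.0835 0.1714]
[ 0.4343  0.0598 -0.2806] 0.014226174032018821
```

View pics/s2.png

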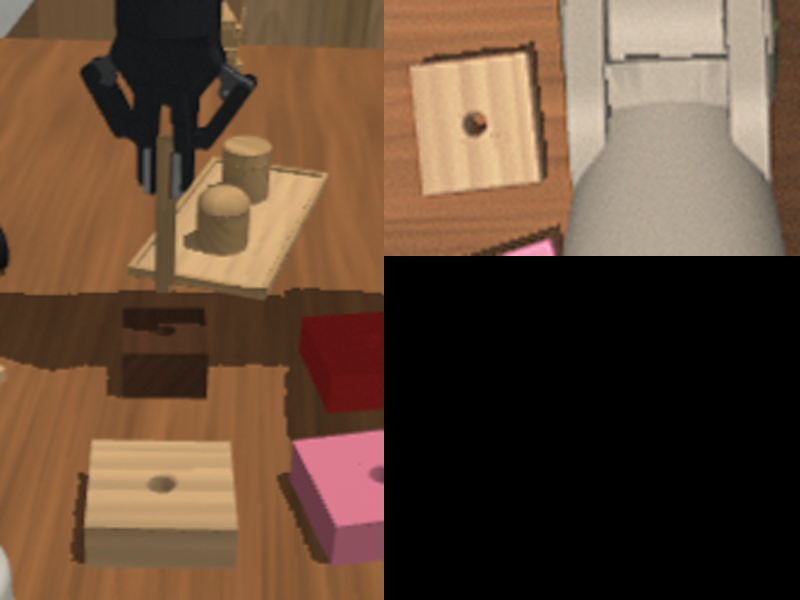

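The dowel is out of the rack and hangs vertically, foot at about (338.8,240.5) in the full side image. The hole mouth is at (337.5,321.7). I'll check the offset between the two from that camera.

Run:
```python
from h import *
f=plane("side",(338.75,239.5),.0847);h=plane("side",(337.5,321.7),.036)
print("foot",f,"hole",h,"diff",h-f, "dowel mid px",proj("side",[.5206,.0835,.2]),plane("side",(338.9,181),.2147))
```

```text
foot [0.5205 0.0806 0.0847] hole [0.5061 0.2641 0.036 ] diff [-0.0143  0.1835 -0.0487] dowel mid px [339.4393 185.3356] [0.5205 0.0985 0.2147]
```

>>> {"method": "step_arm", "body": {"moves": [[[40, -13, 0], [0, 0, 0], 8], [[80, -27, 0], [0, 0, 0], 8], [[120, -40, 0], [0, 0, 0], 8], [[155, -51, 0], [0, 0, 0], 8], [[171, -57, 0], [0, 0, 0], 8], [[171, -57, 10], [0, 0, 0], 8], [[171, -57, 20], [0, 0, 0], 8], [[171, -57, 20], [0, 0, 0], 8]]}}

```text
clock: 4.42
tcp_pos: [0.5044, 0.2619, 0.1475]
orientation: [-0.001, 0.788, 0.615, -0.003]
wrist_force: [-0.5, -0.4, -1.0]
finger_gap: 0.0142
grip_force: 58.7
```

Run:
```python
from h import *
s=imaging.read_camera("side")[:,:,::-1];t=imaging.read_camera("top")[:,:,::-1]
a=cv2.resize(s[200:360,290:390],None,fx=3.75,fy=3.75,interpolation=cv2.INTER_CUBIC)
b=cv2.resize(t[210:310,175:275],None,fx=4,fy=4,interpolation=cv2.INTER_CUBIC)
c=np.zeros((600,775,3),np.uint8);c[:a.shape[0],:a.shape[1]]=a;c[:400,375:]=b
cv2.imwrite("pics/s3.png",c)
go(.5073,.2635,.1475,1.326)
```

```text
shift [2.1852 1.1684 2.1565] turn [-0.0027  0.0022 -0.0018] t 4.5167 tcp [0.5056 0.2617 0.1497]
```

View pics/s3.png

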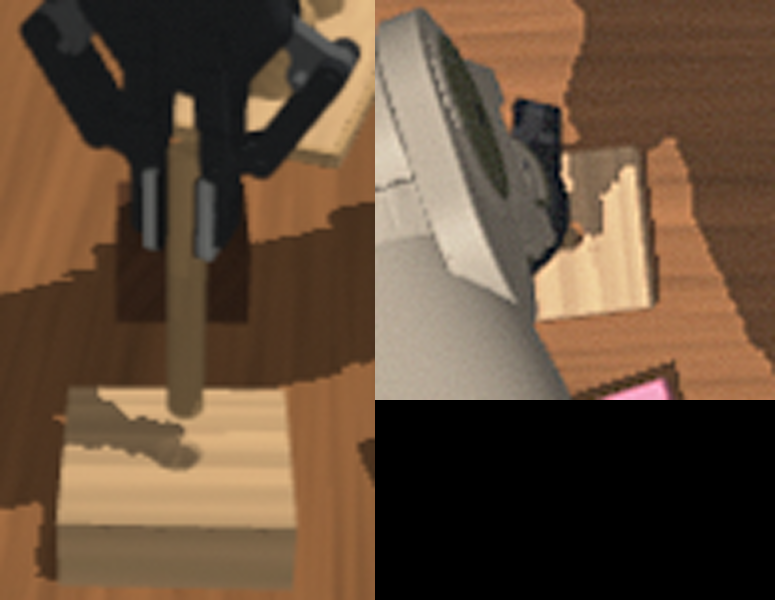

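Run:
```python
from h import *
g=lambda x,y:((x+.5)/3.75-.5+290,(y+.5)/3.75-.5+200)
f=plane("side",g(185,408.5),.0626); print("foot",f,"hole now",plane("side",g(182,456),.036),"hole before",plane("side",(337.4,321.6),.036))
```

```text
foot [0.5042 0.2626 0.0626] hole now [0.5051 0.2628 0.036 ] hole before [0.5063 0.2638 0.036 ]
```

>>> {"method": "step_arm", "body": {"moves": [[[0, 0, 0], [0, 0, 0], 8], [[0, 0, 5], [0, 0, 0], 8], [[0, 0, 12], [0, 0, 0], 8], [[0, 0, 18], [0, 0, 0], 8], [[0, 0, 24], [0, 0, 0], 8], [[0, 0, 28], [0, 0, 0], 8], [[0, 0, 31], [0, 0, 0], 8], [[0, 0, 31], [0, 0, 0], 8]]}}

```text
clock: 5.18
tcp_pos: [0.5061, 0.2631, 0.1193]
orientation: [-0.0, 0.788, 0.615, -0.001]
wrist_force: [0.4, -0.1, -0.3]
finger_gap: 0.0144
grip_force: 58.7
```

Run:
```python
from h import *
go(.5068,.2635,.0871,1.326);s=telemetry.get_state();print(s["wrist_force"],s["ft_torque"])
```

```text
shift [ 0.5562  0.6125 32.2049] turn [-0.001   0.0008 -0.0001] t 5.1833 tcp [0.5061 0.2631 0.1193]
[ 0.4483 -0.1296 -0.2536] [0.0428 0.0301 0.0058]
```

The foot is already about 4 mm below the mouth with no force, so I continue.

>>> {"method": "step_arm", "body": {"moves": [[[0, 0, 4], [0, 0, 0], 8], [[0, 0, 9], [0, 0, 0], 8], [[0, 0, 14], [0, 0, 0], 8], [[0, 0, 19], [0, 0, 0], 8], [[0, 0, 24], [0, 0, 0], 8], [[0, 0, 27], [0, 0, 0], 8], [[0, 0, 29], [0, 0, 0], 8], [[0, 0, 30], [0, 0, 0], 8]]}}

```text
clock: 5.85
tcp_pos: [0.5063, 0.2632, 0.0898]
orientation: [-0.0, 0.788, 0.615, -0.0]
wrist_force: [0.1, 0.6, -0.1]
finger_gap: 0.0145
grip_force: 58.7
```

>>> {"method": "step_arm", "body": {"moves": [[[0, 0, 1], [0, 0, 0], 8], [[0, 0, 2], [0, 0, 0], 8], [[0, 0, 3], [0, 0, 0], 8], [[0, 0, 4], [0, 0, 0], 8], [[0, 0, 4], [0, 0, 0], 8]]}}

```text
clock: 6.27
tcp_pos: [0.5069, 0.2634, 0.0871]
orientation: [0.0, 0.788, 0.615, 0.001]
wrist_force: [-0.6, 0.9, 3.6]
finger_gap: 0.0144
grip_force: 59.4
```

>>> {"method": "step_arm", "body": {"moves": [[[0, 0, 1], [0, 0, 0], 8], [[0, 0, 2], [0, 0, 0], 8], [[0, 0, 2], [0, 0, 0], 8], [[0, 0, 2], [0, 0, 0], 8]]}}

```text
clock: 6.6
tcp_pos: [0.5073, 0.2637, 0.087]
orientation: [0.0, 0.788, 0.615, 0.002]
wrist_force: [-4.5, -2.6, 14.7]
finger_gap: 0.0148
grip_force: 60.9
```

The foot is on the surface at TCP z 0.087, as predicted, with 14.7 N. I relieve the push, open and rise.

>>> {"method": "step_arm", "body": {"moves": [[[0, 0, -2], [0, 0, 0], 8], [[0, 0, -2.5], [0, 0, 0], 8], [[0, 0, -2.5], [0, 0, 0], 40], [[0, 0, -2.5], [0, 0, 0], 60], [[0, 0, -2.5], [0, 0, 0], 60], [[0, 0, -2.5], [0, 0, 0], 60], [[0, 0, -20], [0, 0, 0], 70], [[0, 0, -50], [0, 0, 0], 85]]}}

```text
clock: 7.27
tcp_pos: [0.5038, 0.2623, 0.131]
orientation: [-0.001, 0.788, 0.615, -0.004]
wrist_force: [0.2, -0.6, 0.7]
finger_gap: 0.08
grip_force: 0.0
```

>>> {"method": "step_arm", "body": {"moves": [[[0, 0, -40], [0, 0, 0], 85], [[0, 0, -80], [0, 0, 0], 85], [[0, 0, -110], [0, 0, 0], 85], [[0, 0, -110], [0, 0, 0], 85]]}}

```text
clock: 7.6
tcp_pos: [0.5095, 0.2644, 0.2514]
orientation: [0.002, 0.788, 0.615, 0.005]
wrist_force: [0.7, 0.6, 0.5]
finger_gap: 0.0849
grip_force: 0.0
```

Run:
```python
from h import *
s=imaging.read_camera("side")[:,:,::-1]
cv2.imwrite("pics/s4.png",cv2.resize(s[170:370,250:430],None,fx=3,fy=3,interpolation=cv2.INTER_CUBIC))
print(proj("side",[.507,.2635,.13]),proj("side",[.507,.2635,.036]))
go(.480,-.146,.23,1.326)
```

```text
[337.7395 274.4697] [336.9992 321.4269]
shift [-404.8186   71.5422   16.9841] turn [ 0.0064 -0.0041 -0.0002] t 7.65 tcp [0.5087 0.264  0.2482]
```

View pics/s4.png

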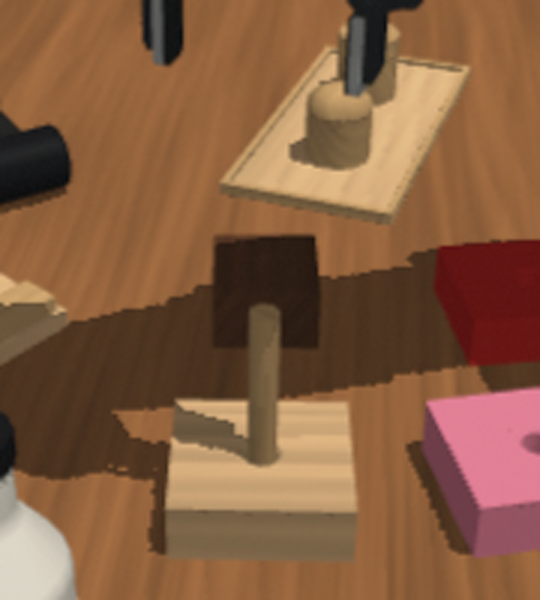

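The dowel stands home in the plywood base, top at about (338.3,273.2) against the predicted (337.7,274.5). Next is the dome weight.

>>> {"method": "step_arm", "body": {"moves": [[[-400, 71, 10], [0, 0, 0], 85], [[-400, 71, 10], [0, 0, 0], 85], [[-400, 71, 10], [0, 0, 0], 85], [[-400, 71, 10], [0, 0, 0], 85], [[-400, 71, 10], [0, 0, 0], 85], [[-400, 71, 10], [0, 0, 0], 85], [[-400, 71, 10], [0, 0, 0], 85], [[-400, 71, 10], [0, 0, 0], 85]]}}

```text
clock: 8.32
tcp_pos: [0.4821, -0.0707, 0.2344]
orientation: [-0.001, 0.788, 0.615, -0.001]
wrist_force: [0.8, -0.8, 0.4]
finger_gap: 0.085
grip_force: 0.0
```

Run:
```python
from h import *
for p in ([.480,-.145,.006],[.480,-.145,.068],[.459,-.267,.068],[.459,-.267,.006]): print(proj("side",p))
go(.480,-.145,.10,1.326)
s=imaging.read_camera("side")[:,:,::-1]
cv2.imwrite("pics/s5.png",cv2.resize(s[110:260,290:440],None,fx=4,fy=4,interpolation=cv2.INTER_CUBIC))
```

```text
[362.4211 221.9664]
[363.5003 199.1491]
[373.2215 179.8526]
[371.9752 201.2193]
shift [-72.5624  16.2874 134.3949] turn [-0.0023 -0.0001  0.    ] t 8.3167 tcp [ 0.4821 -0.0707  0.2344]
```

View pics/s5.png

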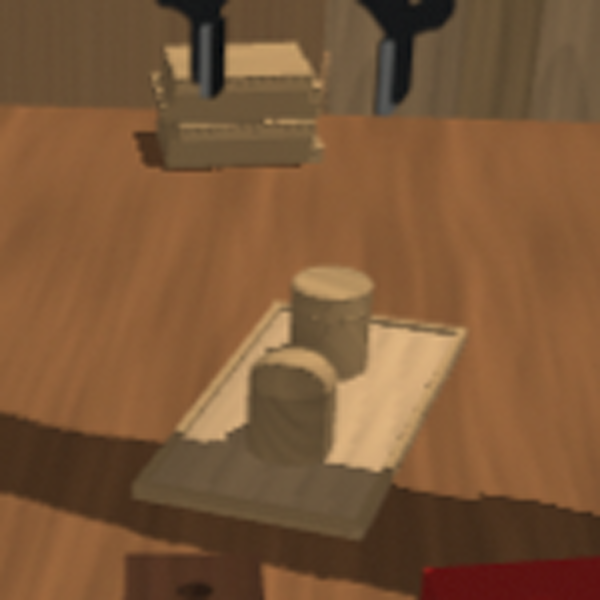

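The dome body is centred at about (363,221.5) at its base against the predicted (362.4,222). The flat top is at (373,181) against (373.2,180). The estimates hold, so I go over and down.

>>> {"method": "step_arm", "body": {"moves": [[[-40, 9, 0], [0, 0, 0], 85], [[-72, 16, 0], [0, 0, 0], 85], [[-72, 16, 30], [0, 0, 0], 85], [[-72, 16, 70], [0, 0, 0], 85], [[-72, 16, 105], [0, 0, 0], 85], [[-72, 16, 125], [0, 0, 0], 85], [[-72, 16, 125], [0, 0, 0], 85], [[-72, 16, 125], [0, 0, 0], 85]]}}

```text
clock: 9.03
tcp_pos: [0.4798, -0.1419, 0.1093]
orientation: [-0.002, 0.788, 0.615, -0.001]
wrist_force: [0.2, 0.6, 1.0]
finger_gap: 0.0851
grip_force: 0.0
```

Run:
```python
from h import *
go(.480,-.145,.018,1.326)
```

```text
shift [-3.0034  1.3289 91.2927] turn [-0.0047 -0.0009 -0.0002] t 9.0333 tcp [ 0.4798 -0.1419  0.1093]
```

>>> {"method": "step_arm", "body": {"moves": [[[-2, 0, 25], [0, 0, 0], 85], [[-2, 0, 50], [0, 0, 0], 85], [[-2, 0, 75], [0, 0, 0], 85], [[-2, 0, 88], [0, 0, 0], 85], [[-2, 0, 91], [0, 0, 0], 85], [[-2, 0, 91], [0, 0, 0], 85], [[-2, 0, 91], [0, 0, 0], 85], [[-2, 0, 91], [0, 0, 0], 85]]}}

```text
clock: 9.7
tcp_pos: [0.4826, -0.1455, 0.0219]
orientation: [0.002, 0.788, 0.615, 0.001]
wrist_force: [-0.1, -0.1, 0.9]
finger_gap: 0.0849
grip_force: 0.0
```

>>> {"method": "step_arm", "body": {"moves": [[[0, 0, 0], [0, 0, 0], 70], [[0, 0, 0], [0, 0, 0], 62], [[0, 0, 0], [0, 0, 0], 56], [[0, 0, 0], [0, 0, 0], 50], [[0, 0, 0], [0, 0, 0], 45], [[0, 0, 0], [0, 0, 0], 45], [[0, 0, 0], [0, 0, 0], 45], [[0, 0, 0], [0, 0, 0], 45]], "grip_force": 50}}

```text
clock: 10.37
tcp_pos: [0.4814, -0.145, 0.0212]
orientation: [0.001, 0.788, 0.615, 0.0]
wrist_force: [-1.7, 0.9, 8.2]
finger_gap: 0.0535
grip_force: 51.6
```

>>> {"method": "step_arm", "body": {"moves": [[[0, 0, -5], [0, 0, 0], 45], [[0, 0, -15], [0, 0, 0], 45], [[0, 0, -30], [0, 0, 0], 45], [[0, 0, -45], [0, 0, 0], 45], [[0, 0, -50], [0, 0, 0], 45], [[0, 0, -50], [0, 0, 0], 45], [[0, 0, -50], [0, 0, 0], 45], [[0, 0, -50], [0, 0, 0], 45]]}}

```text
clock: 11.03
tcp_pos: [0.4804, -0.1446, 0.0694]
orientation: [-0.0, 0.788, 0.615, -0.0]
wrist_force: [0.1, 0.5, -1.2]
finger_gap: 0.0535
grip_force: 52.8
```

>>> {"method": "step_arm", "body": {"moves": [[[0, 0, 0], [0, 0, 0], 45], [[0, 0, 0], [0, 0, 0], 45], [[0, 0, 0], [0, 0, 0], 45], [[0, 0, 0], [0, 0, 0], 45], [[0, 0, 0], [0, 0, 0], 45], [[0, 0, 0], [0, 0, 0], 45]]}}

```text
clock: 11.53
tcp_pos: [0.481, -0.1448, 0.07]
orientation: [-0.0, 0.788, 0.615, -0.0]
wrist_force: [-0.5, 0.2, -1.1]
finger_gap: 0.0534
grip_force: 52.8
```

Run:
```python
from h import *
f=[]
for i in range(8):
    imaging.read_camera("side"); s=telemetry.get_state(); f.append(s["wrist_force"])
f=np.array(f);print(f[:,2],f.mean(0),np.array(s["tau"]),np.array(s["tcp_pos"]))
```

```text
[-1.3572 -1.4398 -1.6408 -2.3074 -1.8595 -2.248  -2.2533 -2.1863] [ 0.0644  0.1411 -1.9115] [ -0.0022 -42.886   26.0623  -0.0016  -0.008   -0.    ] [ 0.481  -0.1449  0.0701]
```

Mean Fz is about -1.9 N, which suggests the light one (1.5 N) rather than 3.7 N. I set it back and compare with the other.

>>> {"method": "step_arm", "body": {"moves": [[[0, 0, 15], [0, 0, 0], 45], [[0, 0, 30], [0, 0, 0], 45], [[0, 0, 40], [0, 0, 0], 45], [[0, 0, 45], [0, 0, 0], 45], [[0, 0, 47], [0, 0, 0], 45], [[0, 0, 48], [0, 0, 0], 45], [[0, 0, 49], [0, 0, 0], 45], [[0, 0, 49], [0, 0, 0], 45]]}}

```text
clock: 12.6
tcp_pos: [0.4814, -0.145, 0.0215]
orientation: [0.0, 0.788, 0.615, 0.0]
wrist_force: [0.0, 0.0, -1.9]
finger_gap: 0.0534
grip_force: 52.8
```

>>> {"method": "step_arm", "body": {"moves": [[[0, 0, 0.5], [0, 0, 0], 45], [[0, 0, 1], [0, 0, 0], 45], [[0, 0, 1], [0, 0, 0], 45], [[0, 0, 1], [0, 0, 0], 45]]}}

```text
clock: 12.93
tcp_pos: [0.4815, -0.1451, 0.0212]
orientation: [0.001, 0.788, 0.615, 0.0]
wrist_force: [-1.3, 0.4, 5.9]
finger_gap: 0.0534
grip_force: 53.4
```

>>> {"method": "step_arm", "body": {"moves": [[[0, 0, 0], [0, 0, 0], 54], [[0, 0, 0], [0, 0, 0], 60], [[0, 0, 0], [0, 0, 0], 72], [[0, 0, 0], [0, 0, 0], 85], [[0, 0, 0], [0, 0, 0], 85], [[0, 0, 0], [0, 0, 0], 85], [[0, 0, -15], [0, 0, 0], 85], [[0, 0, -40], [0, 0, 0], 85]]}}

```text
clock: 13.6
tcp_pos: [0.4787, -0.1438, 0.058]
orientation: [-0.003, 0.788, 0.615, -0.001]
wrist_force: [0.1, -0.3, 0.3]
finger_gap: 0.0851
grip_force: 0.0
```

>>> {"method": "step_arm", "body": {"moves": [[[0, 0, -40], [0, 0, 0], 85], [[0, 0, -75], [0, 0, 0], 85], [[0, 0, -75], [0, 0, 0], 85], [[0, 0, -75], [0, 0, 0], 85]]}}

```text
clock: 13.93
tcp_pos: [0.4828, -0.1457, 0.1375]
orientation: [0.003, 0.788, 0.615, 0.001]
wrist_force: [0.5, -0.5, 0.6]
finger_gap: 0.0848
grip_force: 0.0
```

Run:
```python
from h import *
go(.459,-.268,.13,1.326); print(telemetry.get_state()["wrist_force"])
s=imaging.read_camera("side")[:,:,::-1]
cv2.imwrite("pics/s6.png",cv2.resize(s[130:330,290:440],None,fx=3,fy=3,interpolation=cv2.INTER_CUBIC))
```

```text
shift [-124.4171    6.4942    7.7351] turn [ 0.0054  0.0012 -0.0001] t 13.9333 tcp [ 0.4828 -0.1457  0.1375]
[ 0.5477 -0.4502  0.6219]
```

View pics/s6.png

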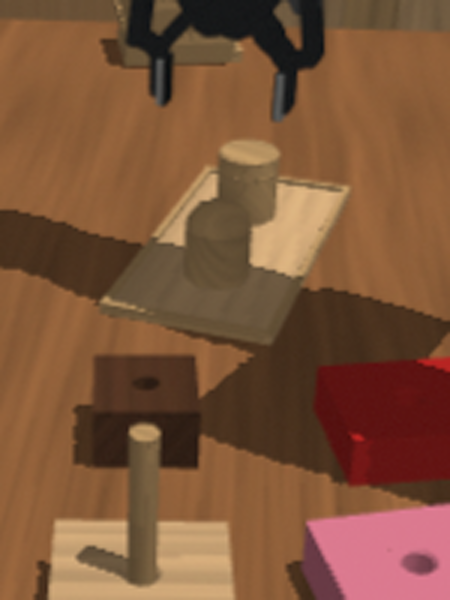

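The dome weight stands upright on the tray, at about (217,243) in the crop, and the dowel is still home. On to the flat one.

>>> {"method": "step_arm", "body": {"moves": [[[-40, 2, 0], [0, 0, 0], 85], [[-80, 4, 0], [0, 0, 0], 85], [[-124, 6, 0], [0, 0, 0], 85], [[-124, 6, 0], [0, 0, 0], 85], [[-124, 6, 15], [0, 0, 0], 85], [[-124, 6, 35], [0, 0, 0], 85], [[-124, 6, 35], [0, 0, 0], 85], [[-124, 6, 35], [0, 0, 0], 85]]}}

```text
clock: 14.65
tcp_pos: [0.4549, -0.2651, 0.0978]
orientation: [-0.003, 0.788, 0.615, -0.001]
wrist_force: [0.3, 0.8, -0.4]
finger_gap: 0.085
grip_force: 0.0
```

Run:
```python
from h import *
go(.459,-.268,.0205,1.326)
```

```text
shift [-1.999   5.0729 77.2974] turn [-0.0052 -0.0024 -0.0005] t 14.65 tcp [ 0.4549 -0.2651  0.0978]
```

>>> {"method": "step_arm", "body": {"moves": [[[-1, 3, 20], [0, 0, 0], 85], [[-1, 3, 45], [0, 0, 0], 85], [[-1, 3, 68], [0, 0, 0], 85], [[-1, 3, 76], [0, 0, 0], 85], [[-1, 3, 78], [0, 0, 0], 85], [[-1, 3, 78], [0, 0, 0], 85], [[-1, 3, 78], [0, 0, 0], 85], [[-1, 3, 78], [0, 0, 0], 85]]}}

```text
clock: 15.32
tcp_pos: [0.4605, -0.269, 0.0236]
orientation: [0.001, 0.788, 0.615, 0.0]
wrist_force: [-0.2, -0.5, 0.4]
finger_gap: 0.0849
grip_force: 0.0
```

>>> {"method": "step_arm", "body": {"moves": [[[0, 0, 0], [0, 0, 0], 70], [[0, 0, 0], [0, 0, 0], 62], [[0, 0, 0], [0, 0, 0], 56], [[0, 0, 0], [0, 0, 0], 50], [[0, 0, 0], [0, 0, 0], 45], [[0, 0, 0], [0, 0, 0], 45], [[0, 0, 0], [0, 0, 0], 45], [[0, 0, 0], [0, 0, 0], 45]], "grip_force": 60}}

```text
clock: 15.98
tcp_pos: [0.4595, -0.2686, 0.0232]
orientation: [0.001, 0.788, 0.615, -0.0]
wrist_force: [-2.4, 0.7, 6.5]
finger_gap: 0.0529
grip_force: 62.4
```

>>> {"method": "step_arm", "body": {"moves": [[[0, 0, -5], [0, 0, 0], 45], [[0, 0, -15], [0, 0, 0], 45], [[0, 0, -30], [0, 0, 0], 45], [[0, 0, -45], [0, 0, 0], 45], [[0, 0, -50], [0, 0, 0], 45], [[0, 0, -50], [0, 0, 0], 45], [[0, 0, -50], [0, 0, 0], 45], [[0, 0, -50], [0, 0, 0], 45]]}}

```text
clock: 16.65
tcp_pos: [0.4589, -0.2678, 0.0713]
orientation: [-0.001, 0.788, 0.615, -0.0]
wrist_force: [-0.5, 0.2, -3.8]
finger_gap: 0.0528
grip_force: 63.8
```

>>> {"method": "step_arm", "body": {"moves": [[[0, 0, 0], [0, 0, 0], 45], [[0, 0, 0], [0, 0, 0], 45], [[0, 0, 0], [0, 0, 0], 45], [[0, 0, 0], [0, 0, 0], 45], [[0, 0, 0], [0, 0, 0], 45], [[0, 0, 0], [0, 0, 0], 45]]}}

```text
clock: 17.15
tcp_pos: [0.4594, -0.2683, 0.072]
orientation: [-0.0, 0.788, 0.615, -0.0]
wrist_force: [-1.2, 0.6, -2.7]
finger_gap: 0.0531
grip_force: 63.8
```

Run:
```python
from h import *
f=[]
for i in range(8):
    imaging.read_camera("side"); s=telemetry.get_state(); f.append(s["wrist_force"])
f=np.array(f);print(f[:,2],f.mean(0),np.array(s["tau"]),np.array(s["tcp_pos"]))
go(.5068,.2635,.23,1.326)
```

```text
[-2.4849 -3.3976 -4.1378 -3.3667 -3.0914 -3.5131 -4.6826 -3.1131] [ 0.187  -0.0475 -3.4734] [  0.0003 -47.1461  27.2086  -0.0022  -0.0051   0.    ] [ 0.4594 -0.2683  0.0721]
shift [ 527.3917  -83.0251 -157.9646] turn [ 0.0001  0.0002 -0.0002] t 17.55 tcp [ 0.4594 -0.2683  0.0721]
```

The flat weight reads about 3.5 N and the dome about 1.9 N, so the flat one has the steel core. I raise it and carry it over the dowel.

>>> {"method": "step_arm", "body": {"moves": [[[0, 0, -25], [0, 0, 0], 45], [[0, 0, -60], [0, 0, 0], 45], [[0, 0, -95], [0, 0, 0], 45], [[15, -2, -125], [0, 0, 0], 45], [[40, -6, -135], [0, 0, 0], 45], [[75, -12, -135], [0, 0, 0], 45], [[110, -17, -135], [0, 0, 0], 45], [[145, -23, -135], [0, 0, 0], 45]]}}

```text
clock: 18.22
tcp_pos: [0.4724, -0.121, 0.2076]
orientation: [0.001, 0.789, 0.615, 0.0]
wrist_force: [1.0, 0.3, -2.7]
finger_gap: 0.0533
grip_force: 65.0
```

>>> {"method": "step_arm", "body": {"moves": [[[37, -6, 0], [0, 0, 0], 45], [[74, -12, 0], [0, 0, 0], 45], [[111, -17, 0], [0, 0, 0], 45], [[148, -23, 0], [0, 0, 0], 45], [[185, -29, 0], [0, 0, 0], 45], [[222, -35, 0], [0, 0, 0], 45], [[259, -41, 0], [0, 0, 0], 45], [[285, -45, 0], [0, 0, 0], 45]]}}

```text
clock: 18.88
tcp_pos: [0.4975, 0.1685, 0.2072]
orientation: [-0.0, 0.788, 0.616, 0.0]
wrist_force: [0.4, -0.5, -3.8]
finger_gap: 0.0534
grip_force: 65.0
```

Run:
```python
from h import *
go(.5068,.2635,.19,1.326);s=telemetry.get_state();print(s["finger_gap"],s["wrist_force"])
```

```text
shift [ 94.4797 -13.8253  17.2635] turn [ 0.0002 -0.001   0.0017] t 18.8833 tcp [0.4975 0.1685 0.2072]
0.053385937179328234 [ 0.4415 -0.4741 -3.8089]
```

>>> {"method": "step_arm", "body": {"moves": [[[30, -4, 0], [0, 0, 0], 45], [[60, -9, 0], [0, 0, 0], 45], [[82, -12, 0], [0, 0, 0], 45], [[95, -14, 0], [0, 0, 0], 45], [[95, -14, 8], [0, 0, 0], 45], [[95, -14, 17], [0, 0, 0], 45], [[95, -14, 17], [0, 0, 0], 45], [[95, -14, 17], [0, 0, 0], 45]]}}

```text
clock: 19.55
tcp_pos: [0.5064, 0.2594, 0.1888]
orientation: [-0.0, 0.789, 0.615, -0.001]
wrist_force: [-1.2, 0.1, -3.6]
finger_gap: 0.053
grip_force: 65.0
```

Run:
```python
from h import *
for i in range(6): im=imaging.read_camera("side")
t=imaging.read_camera("top")[:,:,::-1]; im=im[:,:,::-1]
a=cv2.resize(im[140:360,280:400],None,fx=2.7,fy=2.7,interpolation=cv2.INTER_CUBIC)
b=cv2.resize(t[210:320,175:285],None,fx=4,fy=4,interpolation=cv2.INTER_CUBIC)
c=np.zeros((600,a.shape[1]+440,3),np.uint8);c[:a.shape[0],:a.shape[1]]=a;c[:440,a.shape[1]:]=b
cv2.imwrite("pics/s7.png",c)
go(.5068,.2635,.187,1.326);s=telemetry.get_state();print(s["finger_gap"],s["wrist_force"],s["qvel"])
f=lambda p:(proj("side",p)+.5-[280,140])*2.7
p=np.array([.5068,.2635,0]);
print("dowel top",f(p+[0,0,.13]),"weight under/top",f(p+[0,0,.17]),f(p+[0,0,.232]))
```

```text
shift [ 2.6249 -1.388   3.4907] turn [ 0.0007 -0.0003 -0.0008] t 19.9 tcp [0.5075 0.2606 0.1905]
0.05324902023551117 [-0.5416  0.4216 -3.8957] [ 0.0037  0.0011  0.0007 -0.0001 -0.0011 -0.0005]
dowel top [157.5973 364.4407] weight under/top [158.5482 304.8192] [160.1461 204.6358]
```

View pics/s7.png

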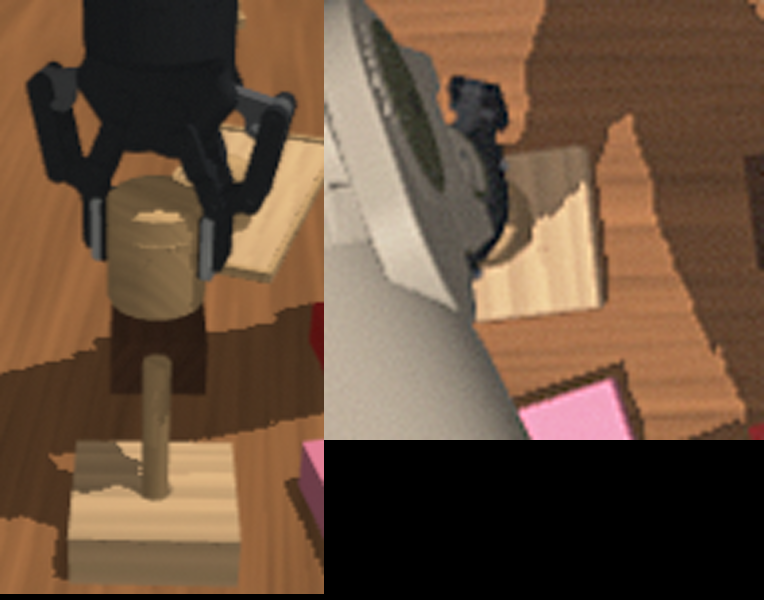

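The flat weight hangs upright, bottom centre at about (156,294.5) in the crop, above the dowel top at (157,363). The gap is about 43 mm and the lateral error about 3 mm. I make a small correction and let it settle.

>>> {"method": "step_arm", "body": {"moves": [[[1, -1, 1], [0, 0, 0], 45], [[3, -2, 2.5], [0, 0, 0], 45], [[3, -2, 3], [0, 0, 0], 45], [[3, -2, 3], [0, 0, 0], 45], [[3, -2, 3], [0, 0, 0], 45], [[3, -2, 3], [0, 0, 0], 45], [[3, -2, 3], [0, 0, 0], 45], [[3, -2, 3], [0, 0, 0], 45]]}}

```text
clock: 20.57
tcp_pos: [0.506, 0.2643, 0.1871]
orientation: [0.0, 0.788, 0.615, -0.0]
wrist_force: [0.6, 0.2, -4.3]
finger_gap: 0.0534
grip_force: 65.0
```

>>> {"method": "step_arm", "body": {"moves": [[[0, 0, 0], [0, 0, 0], 45], [[0, 0, 0], [0, 0, 0], 45], [[0, 0, 0], [0, 0, 0], 45], [[0, 0, 0], [0, 0, 0], 45], [[0, 0, 0], [0, 0, 0], 45], [[0, 0, 0], [0, 0, 0], 45]]}}

```text
clock: 21.07
tcp_pos: [0.506, 0.2643, 0.1871]
orientation: [0.0, 0.788, 0.615, 0.0]
wrist_force: [0.1, 0.1, -3.4]
finger_gap: 0.0529
grip_force: 65.0
```

The arm is still, 40 mm above the dowel and centred, so I hand in.

```bash
python3 -c "
from workcell import env
print(env.hand_in())"
```

```text
the job is handed in; nothing more can be done
None
```

Job handed in: the dowel is home in the plywood base, and the flat-topped weight is the heavier one (about 3.5 N against 1.9 N), held upright and still about 40 mm above the dowel's top, with the dome-topped one left standing on the tray.

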